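# Fetch the boxed-in cup for painting

## Robot

A 7-joint arm with a two-finger parallel gripper is mounted at the origin on the work surface. World frame = base frame: x ahead of the robot, y to its left, z up, the work surface at z = 0. Lengths are in m, angles in rad, forces in N, time in s.
With the tool pointing down it reaches from about 0.35 to 0.9 m from the base axis. Payload 19.9 kg.
Tool frame: the origin (TCP) lies on the centre line of the jaws, within the pads' length; the fingertips stand 14 mm ahead of it and the grasp point (between the pads) lies 5 mm behind it; z points along the fingers, y is the line along which they close (so a half turn about z gives the same grasp; the last joint's range is limited). The gripper opens to 94 mm and grips with 3 to 60 N. Pads are 16 mm wide; open, the fingers measure 119 mm over their backs; the gripper's body (75 mm by 177 mm) begins 78 mm behind the grasp point.
Start: joints at [-1.272, 0.417, -0.01, 1.614, 0.005, 1.111, -0.053], TCP at [0.208, 0.589, 0.198] pointing down, gripper open.
Joint ranges: [-2.81, 2.81], [-0.39, 2.02], [-1.27, 1.25], [0.06, 2.57], [-1.19, 4.33], [0.19, 2], [-2.82, 2.82]. Speed limits (rad/s): [1.89, 1.89, 2.39, 2.39, 3.01, 3.01, 3.01].

## Interface

Orientations are given as a unit quaternion [w, x, y, z].
In Python, from cell import manip gives the robot as it stands. The module is installed in compiled form; this text tells all that it offers.
- The arm moves only by the shell command python3 -m inch 'ROWS'. ROWS is a JSON list of rows, 1 to 8 of them, each of 5 numbers: the finger opening in m, then dx, dy, dz in m, then a turn about the tool's z in rad; each row is the pose to reach, as a shift and turn from the pose commanded when the command began, along the tool's axes at that moment; what a row does not reach only later rows make up. A row lasts 1/8 s, in which the tool goes at most 0.0625 m and 0.188 rad, less where a joint would pass 70% of its speed; a pose out of reach is approached as far as the arm can. The fingers move at their own pace and stop on an object; the grip force is fixed at half the most. Time passes only in rows, so rows that do not move let the fingers close. It prints the time, the measured TCP pose, the force, the opening and the grip force at its end.
- manip.state(): the state, without advancing time (a new reading comes with each control period).
- manip.read_camera(name): name is "scene" or "top" or "wrist"; returns the picture (420x560x3 uint8, red, green, blue); there is no depth.
- manip.calibration(name): a dict with "fx", "fy", "cx", "cy" (pixels), "D" ([k1, k2, p1, p2, k3] as OpenCV has them; the pictures are not rectified), "view" (4x4, takes a point from world to camera coordinates); the wrist camera has in their place "mount" (4x4, takes a point from camera to tool coordinates, whose origin is the TCP and whose axes are the flange's). Camera axes: x right, y up, looking along -z (the intrinsics and any distortion apply to the point x, -y, -z); pixel columns grow to the right and rows downward; lengths in m; the calibration is good to about 2 mm. A picture is of the moment at which its call begins: read the wrist's pose just before it. calibration takes no time and is no camera call.
- manip.sign_off(): hands the job in; it is judged then, once.
Trained networks look in the newest picture that a camera, given by its name, has taken for a name from the list of things; names that differ only in an ending like _2 or _b are one class to them, and where a whole thing is asked for, a point or a joint stands for the part that bears it (a point fixed in the world has none). Each returns a list of dicts, best first, with "p" (0 to 1); they miss things now and then, are a little off and sometimes report something else, mostly with a low value. They report only what shows in the picture. A call takes as long as a camera call. They do not tell look-alikes from the thing itself.
- manip.look_for(camera, target): "extent" ([left, top, right, bottom] in pixels, round what is visible of it).
The state is a dict: "t": time; "joints": joint angles; "qvel": joint speeds; "tau": joint torques, N m; "position": TCP position; "tcp_rot": TCP orientation; "ft_force": force on the tool from outside, world axes, zero at the start; "wrist_torque": the same for the moment, N m; "gripper_width": finger opening in m; "finger_force": force on a finger pad.
Only numpy, scipy, OpenCV 4.12 (cv2) and the standard library are available. Lean on these libraries where they do the work, as an engineer would, in place of code of your own. Each camera call takes 0.05 s, during which the arm holds its last target. There are 200 camera calls.

## Task

Three square tins crowd the white cup on the ware board. Clear them out of the way first: stack all three upright on the middle of the small bat, largest at the bottom, then the medium one, then the smallest, lined up squarely so that none overhangs the one below. Then stand the cup upright on the centre of the banding wheel, and after that put each tin back upright on the ware board on the very spot where it stood at the start; do not shift the little glaze jar behind the cup.

Things in the scene. Friction and masses are not known exactly. Their poses are not given: they have to be found in the camera images.
- large_tin: Loose square plain aluminium tin with flat lid; 70 x 70 mm in plan, 58 mm tall (the largest of the three). Origin: centre of its underside; z up; x, y square to its sides. Starts on the ware board beside the cup: one tin in front of it (robot side), one left, one right, which is which varies; turned at most 5 degrees against the board.
- medium_tin: Loose square plain aluminium tin with flat lid; 54 x 54 mm in plan, 50 mm tall (the middle one of the three). Origin: centre of its underside; z up; x, y square to its sides. Starts on the ware board beside the cup: one tin in front of it (robot side), one left, one right, which is which varies; turned at most 5 degrees against the board.
- small_tin: Loose square plain aluminium tin with flat lid; 38 x 38 mm in plan, 44 mm tall (the smallest of the three). Origin: centre of its underside; z up; x, y square to its sides. Starts on the ware board beside the cup: one tin in front of it (robot side), one left, one right, which is which varies; turned at most 5 degrees against the board.
- cup: Loose white unglazed ceramic cup without handle, open at the top, 60 mm across the rim, slightly narrower towards the foot, 55 mm tall, wall 5 mm. Origin: centre of its underside; z up. Stands on the ware board; the tins' centres are 70 to 82 mm from it, the glaze jar about 60 mm behind it.
- glaze_jar: Small amber glass jar with white cap, 34 mm across, 50 mm tall, loose, standing behind the cup on the ware board; to be left where it is. Origin: centre of its underside; z up.
- ware_board: Fixed dark wooden board, 220 (x) x 240 (y) x 12 mm thick, on the table, on which the tins, the cup and the glaze jar stand. Origin: centre of its underside, its top is 12 mm higher; its x points away from the robot (turned by at most 12 degrees), y to the left, z up.
- bat: Fixed small square wooden bat, 100 x 100 x 12 mm thick, alone on the table to the left or right of the ware board: the side area on which the tins are stacked. Origin: centre of its underside, its top is 12 mm higher; x and y square to its sides, z up.
- wheel: Fixed round banding wheel (a potter's low turntable, it does not turn here): steel disc 160 mm across on a dark foot, on the other side of the ware board from the bat. Origin: centre of its foot on the table; the disc's top is 52 mm above it; z up.
There are look-alikes about, which are no part of the job. What is shaped like the small_tin but green is not meant.

How it is judged:
By the outcome, as a careful person would: the job done as asked, in the order asked, and still so for the second after the job is handed in, with the robot touching nothing.
It also fails if it takes over 144 s, if anything falls off the work surface, if the arm or the gripper's body presses on something with over 40 N, if the wrist force passes 120 N, or if a joint passes its speed limit or range.

## Working session

There is one attempt and no reset: what is moved stays moved. The work goes in short steps, Python scripts to look and compute and a shell command to move; the robot and the scene stay as the last step left them, time stands still between calls to the robot, and variables do not carry over. Pictures are saved under pics/ and viewed, at most 14 in all, crops included, and the job is handed in when it is done.

```bash
mkdir -p pics
cat > h.py <<'E'
import numpy as np, cv2
from cell import manip
from scipy.spatial.transform import Rotation as R
def calib(n):
    c=manip.calibration(n); K=np.array([[c['fx'],0,c['cx']],[0,c['fy'],c['cy']],[0,0,1]]); return c,K,np.array(c['D'])
def pose():
    s=manip.state(); q=s['tcp_rot']; T=np.eye(4); T[:3,:3]=R.from_quat([q[1],q[2],q[3],q[0]]).as_matrix(); T[:3,3]=s['position']; return T
def c2w(n,T=None):
    c,K,D=calib(n); return np.linalg.inv(np.array(c['view'])) if 'view' in c else T@np.array(c['mount'])
def ray(n,uv,T=None):
    c,K,D=calib(n); M=c2w(n,T); p=cv2.undistortPoints(np.array(uv,float).reshape(-1,1,2),K,D).reshape(-1,2)
    d=np.c_[p[:,0],-p[:,1],-np.ones(len(p))]@M[:3,:3].T; return M[:3,3],d
def at_z(n,uv,z,T=None):
    o,d=ray(n,uv,T); return o+d*((z-o[2])/d[:,2])[:,None]
def proj(n,P,T=None):
    c,K,D=calib(n); M=np.linalg.inv(c2w(n,T)); P=np.atleast_2d(P); q=P@M[:3,:3].T+M[:3,3]; q=q*[1,-1,-1]
    return cv2.projectPoints(q,np.zeros(3),np.zeros(3),K,D)[0].reshape(-1,2)
def save(n,f,crop=None,s=1):
    im=manip.read_camera(n)[:,:,::-1]; cv2.imwrite('pics/raw_'+f,im)
    if crop: im=im[crop[1]:crop[3],crop[0]:crop[2]]
    cv2.imwrite('pics/'+f,cv2.resize(im,None,fx=s,fy=s,interpolation=cv2.INTER_CUBIC));
E
python3 - <<'E'
from h import *
print(manip.state())
for n in('top','scene'):
    save(n,n+'0.png',s=1.4); M=c2w(n); print(n,M.round(3).tolist())
    for t in 'large_tin medium_tin small_tin cup glaze_jar ware_board bat wheel'.split():
        print(t,[(np.round(d['extent']).astype(int).tolist(),round(d['p'],2)) for d in manip.look_for(n,t)][:4])
print(manip.calibration('wrist'))
E
```

```text
{'t': 0.0, 'joints': array([-1.27247079,  0.41798827, -0.01029463,  1.6141644 ,  0.00472807,
        1.11069198, -0.05302589]), 'qvel': array([ 0.00041398, -0.00144571,  0.00042363,  0.00146244, -0.0006879 ,
       -0.00040075,  0.00166982]), 'tau': array([ 6.66973465e-04, -8.51241088e+01,  6.38878327e-01, -4.25998378e+01,
       -4.88784921e-02,  1.86900428e-02,  1.20553132e-04]), 'position': array([0.20822487, 0.58888893, 0.19762053]), 'tcp_rot': array([-4.42814918e-05,  1.69102681e-01,  9.85598248e-01, -6.13016881e-04]), 'ft_force': array([-0.88430345, -0.93144261, -0.30369799]), 'wrist_torque': array([0.05652402, 0.0086397 , 0.014289  ]), 'finger_force': 0.0, 'gripper_width': 0.09388596629409499}
top [[-0.027, 0.989, -0.144, 0.405], [-1.0, -0.027, -0.001, -0.007], [-0.005, 0.144, 0.99, 1.0], [0.0, 0.0, 0.0, 1.0]]
large_tin [([220, 157, 258, 199], 0.64)]
medium_tin [([84, 222, 159, 299], 0.63), ([261, 208, 291, 231], 0.56), ([303, 174, 322, 196], 0.31)]
small_tin [([303, 176, 321, 198], 0.85), ([352, 165, 374, 191], 0.78)]
cup [([262, 166, 291, 196], 0.89)]
glaze_jar [([272, 146, 
[... 422 characters left out ...]
308, 244], 0.77)]
glaze_jar [([294, 227, 313, 259], 0.91)]
ware_board [([210, 193, 361, 282], 0.68)]
bat [([88, 242, 161, 297], 0.58)]
wheel [([337, 135, 406, 177], 0.6)]
{'fx': 292.38269678933557, 'fy': 292.38269678933557, 'cx': 280.36884783100214, 'cy': 209.58884853709077, 'D': array([-0.0458012,  0.       ,  0.       ,  0.       ,  0.       ]), 'mount': array([[-4.97145962e-04,  9.57746317e-01,  2.87613883e-01,
         8.51955874e-02],
       [ 9.99999876e-01,  4.72674454e-04,  1.54525513e-04,
        -4.22929800e-04],
       [ 1.20485057e-05,  2.87613924e-01, -9.57746433e-01,
        -1.85893310e-01],
       [ 0.00000000e+00,  0.00000000e+00,  0.00000000e+00,
         1.00000000e+00]])}
```

View pics/top0.png

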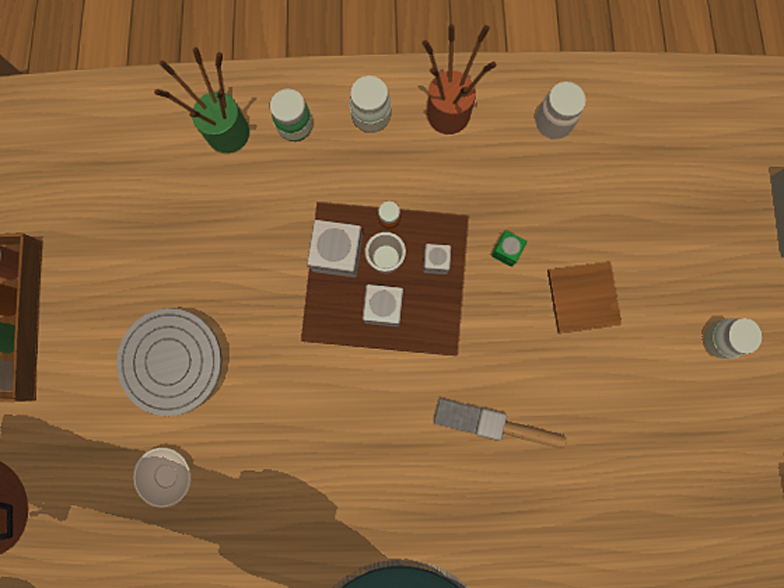

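View pics/scene0.png

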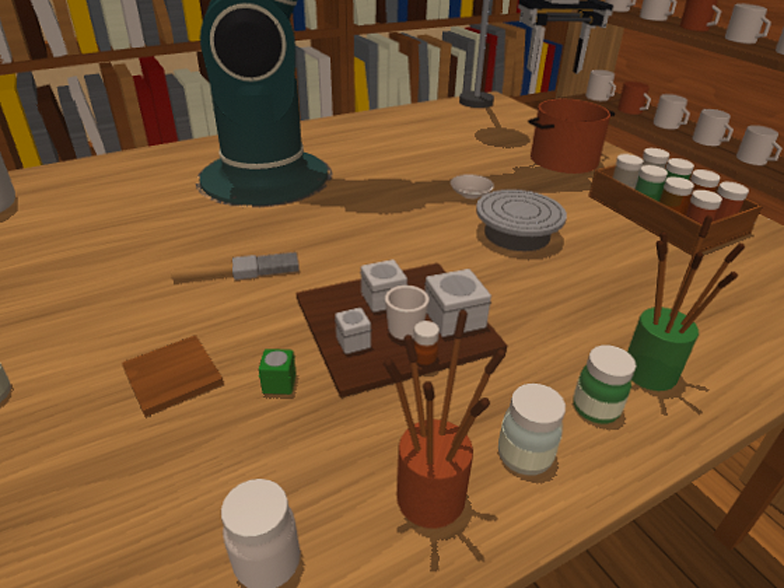

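Picture (pixels in the 1.4x views): top shows large tin (334,246), medium tin (383,305), small tin (437,257), cup (385,252), jar (389,212), bat (585,297), wheel (170,361). 
Small-tin candidates: the pale one on the board at top (437,257) / scene (352,330), and the green one at top (510,248) / scene (278,371) off the board. The pale one fits, being aluminium and on the board beside the cup. The bowl at (162,477) isn't the cup.

Run:
```python
from h import *
# triangulate rough centres (lid centres) + ground fix
T={'large':((334/1.4,244/1.4),.07),'medium':((383/1.4,303/1.4),.062),'small':((437.5/1.4,257/1.4),.056),'cup':((385.5/1.4,252/1.4),.067),'jar':((389/1.4,211/1.4),.062),'bat':((585/1.4,297/1.4),.012),'wheel':((170/1.4,361/1.4),.052)}
for k,(uv,z) in T.items(): print(k,at_z('top',uv,z).round(3))
S={'large':(458/1.4,285/1.4),'medium':(383/1.4,271/1.4),'small':(352/1.4,317/1.4),'wheel':(521/1.4,209/1.4)}
for k,uv in S.items():
    o1,d1=ray('top',T[k][0]);o2,d2=ray('scene',uv); A=np.c_[d1[0],-d2[0]];s=np.linalg.lstsq(A,o2-o1,rcond=None)[0]
    p=o1+d1[0]*s[0];q=o2+d2[0]*s[1];print(k,'tri',((p+q)/2).round(3),np.linalg.norm(p-q).round(4))
b=at_z('top',np.array([[317,203],[468,215],[458,355],[302,341]])/1.4,.012);print(b.round(3)); e=b[1]-b[0];print('board yaw',np.degrees(np.arctan2(e[0],-e[1])))
b=at_z('top',np.array([[549,267],[611,262],[621,324],[558,333]])/1.4,.012);print(b.round(3),b.mean(0))
im=cv2.imread('pics/raw_top0.png')[140:220,290:390];cv2.imwrite('pics/crop0.png',cv2.resize(im,None,fx=6,fy=6,interpolation=cv2.INTER_CUBIC))
```

```text
large [[0.612 0.082 0.07 ]]
medium [[0.524 0.012 0.062]]
small [[ 0.591 -0.07   0.056]]
cup [[0.599 0.007 0.067]]
jar [[ 0.662 -0.     0.062]]
bat [[ 0.531 -0.299  0.012]]
wheel [[0.447 0.329 0.052]]
large tri [0.612 0.082 0.07 ] 0.0013
medium tri [0.524 0.012 0.062] 0.0003
small tri [ 0.592 -0.07   0.054] 0.0004
wheel tri [0.448 0.331 0.052] 0.0033
[[ 0.692  0.113  0.012]
 [ 0.666 -0.123  0.012]
 [ 0.448 -0.099  0.012]
 [ 0.475  0.138  0.012]]
board yaw -6.327300277079162
[[ 0.58  -0.246  0.012]
 [ 0.585 -0.345  0.012]
 [ 0.487 -0.353  0.012]
 [ 0.477 -0.253  0.012]] [ 0.53211458 -0.29933536  0.012     ]
```

View pics/crop0.png

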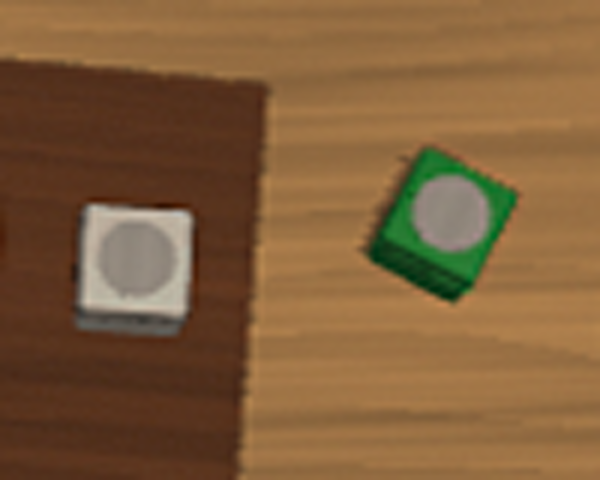

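The crop confirms it: the pale tin on the board at (137,258) is the small tin, and the green one at (450,215) is the look-alike. Moving over the board.

```bash
cat >> h.py <<'E'
def go(x,y,z,yaw=None):
    """print shift/turn in tool axes to bring TCP to x,y,z with tool y axis along world angle yaw (deg)"""
    T=pose(); d=T[:3,:3].T@(np.array([x,y,z])-T[:3,3]); a=0
    if yaw is not None:
        c=np.arctan2(T[1,1],T[0,1]); a=-(np.radians(yaw)-c); a=(a+np.pi)%(2*np.pi)-np.pi
    s=manip.state()
    print('go',d.round(4),'turn',round(a,4),'rows',round(np.linalg.norm(d)/.0625,1),'t',round(s['t'],2),'j7',s['joints'][6].round(2),'w',round(s['gripper_width'],4),'at',T[:3,3].round(4))
E
python3 -m inch '[[0.094,-0.534,-0.425,-0.06,1.34],[0.094,-0.534,-0.425,-0.06,1.34],[0.094,-0.534,-0.425,-0.06,1.34],[0.094,-0.534,-0.425,-0.06,1.34],[0.094,-0.534,-0.425,-0.06,1.34],[0.094,-0.534,-0.425,-0.06,1.34],[0.094,-0.534,-0.425,-0.06,1.34],[0.094,-0.534,-0.425,-0.06,1.34]]'
python3 -c "
from h import *
go(.57,.01,.26,-6.3)"
```

```text
t: 1.9
position: [0.4731, 0.1652, 0.2426]
tcp_rot: [0.0, 0.746, 0.666, 0.0]
ft_force: [0.1, 1.6, -0.9]
gripper_width: 0.0939
finger_force: 0.0
go [-0.1434  0.1137 -0.0174] turn -0.0024 rows 2.9 t 1.9 j7 -0.43 w 0.0939 at [0.4731 0.1652 0.2426]
```

```bash
python3 -m inch '[[0.094,-0.143,0.114,-0.017,0],[0.094,-0.143,0.114,-0.017,0],[0.094,-0.143,0.114,-0.017,0],[0.094,-0.143,0.114,-0.017,0],[0.094,-0.143,0.114,-0.017,0]]'
python3 - <<'E'
from h import *
T=pose(); np.save('T1.npy',T); go(.57,.01,.26,-6.3)
save('wrist','w1.png',s=1.4)
for t in 'large_tin medium_tin small_tin cup glaze_jar bat wheel'.split():
    print(t,[(np.round(d['extent'],1).tolist(),round(d['p'],2)) for d in manip.look_for('wrist',t)][:3])
E
```

```text
t: 2.52
position: [0.5699, 0.0127, 0.2588]
tcp_rot: [-0.0, 0.745, 0.668, -0.0]
ft_force: [-0.5, 0.6, -1.1]
gripper_width: 0.0936
finger_force: 0.0
go [-0.0027  0.0004 -0.0012] turn 0.0009 rows 0.0 t 2.52 j7 -0.03 w 0.0936 at [0.5699 0.0127 0.2588]
large_tin [([278.6, 100.6, 339.3, 163.4], 0.61)]
medium_tin [([228.2, 166.2, 271.7, 211.9], 0.79)]
small_tin [([302.9, 280.7, 335.0, 312.5], 0.93), ([285.1, 222.2, 317.6, 252.4], 0.63)]
cup [([283.9, 167.3, 325.9, 212.1], 0.71)]
glaze_jar [([334.7, 171.8, 364.1, 200.6], 0.65)]
bat [([254.3, 317.3, 311.6, 378.7], 0.61)]
wheel [([127.9, 0.0, 175.3, 2.6], 0.65)]
```

View pics/w1.png

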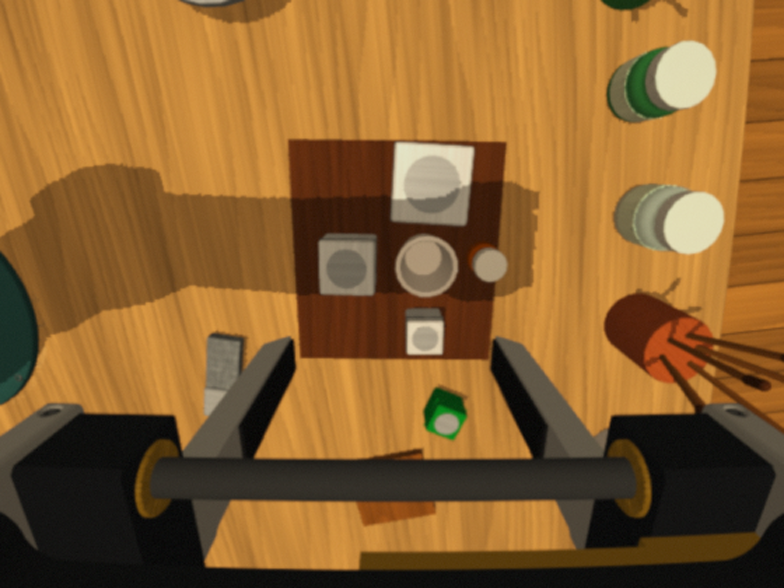

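Run:
```python
import cv2
im=cv2.imread('pics/raw_w1.png')[90:265,200:365];cv2.imwrite('pics/crop1.png',cv2.resize(im,None,fx=3.4,fy=3.4,interpolation=cv2.INTER_CUBIC))
```

```text
(no output)
```

View pics/crop1.png

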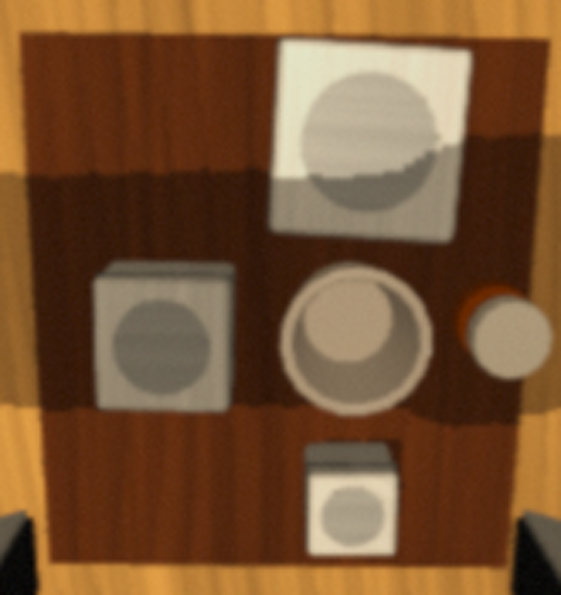

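```bash
cat >> h.py <<'E'
from scipy.optimize import least_squares
def fitsq(n,uv,size,z,T=None,fitz=False):
    uv=np.array(uv,float); P=at_z(n,uv,z,T); c=P.mean(0); e=P[1]-P[0]; a0=np.arctan2(e[1],e[0])
    K=np.array([[-1,1],[1,1],[1,-1],[-1,-1]])*size/2
    if np.cross(P[1][:2]-P[0][:2],P[2][:2]-P[1][:2])>0: K=K*[1,-1]
    def mod(p):
        R2=np.array([[np.cos(p[2]),-np.sin(p[2])],[np.sin(p[2]),np.cos(p[2])]]); return np.c_[K@R2.T+p[:2],np.full(4,p[3] if fitz else z)]
    r=least_squares(lambda p:(proj(n,mod(p),T)-uv).ravel(),[c[0],c[1],a0]+([z] if fitz else []))
    yaw=(np.degrees(r.x[2])+45)%90-45
    return r.x[:2].round(4),round(yaw,1),r.x[3:].round(3),'rms px',round(np.sqrt((r.fun**2).mean()),2)
E
python3 - <<'E' 2>/dev/null
from h import *
T=np.load('T1.npy'); f=lambda a:np.array(a)/3.4+[200,90]-0.35
C={'large':([(279,40),(471,50),(454,242),(270,231)],.070,.070),'medium':([(94,279),(233,276),(231,411),(98,409)],.054,.062),'small':([(305,470),(398,466),(397,556),(308,556)],.038,.056)}
for k,(c,s,z) in C.items(): print(k,fitsq('wrist',f(c),s,z,T),fitsq('wrist',f(c),s,z,T,True))
print('cup',at_z('wrist',f([(356,340.5)]),.067,T),'jar',at_z('wrist',f([(511,338)]),.062,T))
print('board',at_z('wrist',f([(22,34),(549,41),(507,566),(50,563)]),.012,T).round(4))
E
```

```text
large (array([0.6109, 0.0812]), np.float64(-9.0), array([], dtype=float64), 'rms px', np.float64(0.62)) (array([0.6116, 0.081 ]), np.float64(-9.0), array([0.062]), 'rms px', np.float64(0.23))
medium (array([0.5248, 0.0126]), np.float64(-6.9), array([], dtype=float64), 'rms px', np.float64(0.39)) (array([0.5245, 0.0121]), np.float64(-6.9), array([0.06]), 'rms px', np.float64(0.37))
small (array([ 0.5927, -0.069 ]), np.float64(-4.6), array([], dtype=float64), 'rms px', np.float64(0.54)) (array([ 0.5922, -0.0641]), np.float64(-4.6), array([0.068]), 'rms px', np.float64(0.36))
cup [[0.60005176 0.00735973 0.067     ]] jar [[6.61325220e-01 5.56186368e-04 6.20000000e-02]]
board [[ 0.4779  0.1384  0.012 ]
 [ 0.6937  0.112   0.012 ]
 [ 0.6658 -0.1236  0.012 ]
 [ 0.4485 -0.0981  0.012 ]]
```

Wrist view agrees with the top camera to 1–2 mm: large tin (.611,.0815,−9°), medium (.5245,.0125,−6.9°), small (.592,−.069,−4.6°), cup (.600,.007). Lid heights agree too.

```bash
python3 -c "
from h import *
go(.611,.0815,.13,-9);go(.611,.0815,.045,-9);go(.611,.0815,.17,-9)"
```

```text
go [0.0726 0.0333 0.1292] turn 0.0488 rows 2.4 t 2.92 j7 -0.03 w 0.0938 at [0.57   0.0129 0.2592]
go [0.0726 0.0333 0.2142] turn 0.0488 rows 3.7 t 2.92 j7 -0.03 w 0.0938 at [0.57   0.0129 0.2592]
go [0.0726 0.0333 0.0892] turn 0.0488 rows 1.9 t 2.92 j7 -0.03 w 0.0938 at [0.57   0.0129 0.2592]
```

```bash
python3 -m inch '[[0.094,0.0726,0.0333,0.12,0.0488],[0.094,0.0726,0.0333,0.129,0.0488],[0.094,0.0726,0.0333,0.129,0.0488],[0.094,0.0726,0.0333,0.129,0.0488],[0.094,0.0726,0.0333,0.18,0.0488],[0.094,0.0726,0.0333,0.2,0.0488],[0.094,0.0726,0.0333,0.214,0.0488],[0.094,0.0726,0.0333,0.214,0.0488]]'
python3 -m inch '[[0.094,0,0,0,0],[0.05,0,0,0,0],[0.05,0,0,0,0],[0.05,0,0,0,0],[0.05,0,0,0,0]]'
python3 -c "
from h import *
go(.611,.0815,.045,-9);print(manip.state()['finger_force'])"
```

```text
t: 3.92
position: [0.6113, 0.0807, 0.0454]
tcp_rot: [0.0, 0.761, 0.649, -0.0]
ft_force: [-0.1, -0.2, -0.4]
gripper_width: 0.0938
finger_force: 0.0
t: 4.55
position: [0.6113, 0.081, 0.0454]
tcp_rot: [0.0, 0.761, 0.649, 0.0]
ft_force: [-1.0, 1.1, 5.9]
gripper_width: 0.07
finger_force: 30.0
go [ 0.0005 -0.0004  0.0004] turn -0.0006 rows 0.0 t 4.55 j7 -0.05 w 0.07 at [0.6113 0.081  0.0454]
29.984431564807892
```

```bash
python3 -c "
import cv2
im=cv2.imread('pics/raw_top0.png'); a=im[180:250,385:455]; b=im[210:305,75:170]
cv2.imwrite('pics/crop2.png',cv2.hconcat([cv2.resize(a,(400,400),interpolation=cv2.INTER_CUBIC),cv2.resize(b,(400,400),interpolation=cv2.INTER_CUBIC)]))
from h import *
go(.611,.0815,.17,-9);go(.532,-.299,.17,4)"
```

```text
go [ 0.0005 -0.0004 -0.1246] turn -0.0006 rows 2.0 t 4.55 j7 -0.05 w 0.07 at [0.6113 0.081  0.0454]
go [-0.3877 -0.0186 -0.1247] turn -0.2275 rows 6.5 t 4.55 j7 -0.05 w 0.07 at [0.6113 0.081  0.0454]
```

View pics/crop2.png

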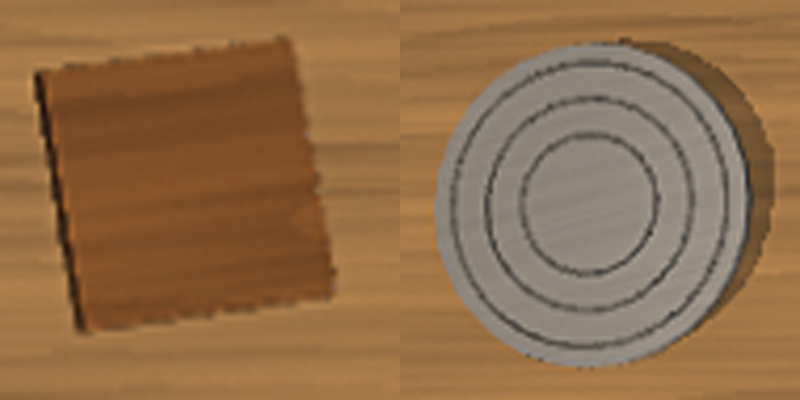

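```bash
python3 -m inch '[[0.05,0,0,-0.06,0],[0.05,0,0,-0.12,0],[0.05,-0.06,0,-0.125,0],[0.05,-0.12,-0.006,-0.125,-0.07],[0.05,-0.18,-0.01,-0.125,-0.12],[0.05,-0.24,-0.014,-0.125,-0.18],[0.05,-0.30,-0.0186,-0.125,-0.2275],[0.05,-0.34,-0.0186,-0.125,-0.2275]]'
python3 - <<'E' 2>/dev/null
from h import *
f=lambda a:np.array(a,float)/(400/70)+[385,180]-.4
print(fitsq('top',f([(46,71),(288,40),(333,295),(85,330)]),.1,.012))
print('wheel',at_z('top',[(191/(400/95)+75-.4,203.5/(400/95)+210-.4)],.052))
go(.532,-.299,.17,4)
E
```

```text
t: 5.55
position: [0.5377, -0.2547, 0.17]
tcp_rot: [-0.0, 0.683, 0.731, -0.0]
ft_force: [0.1, 1.0, -2.6]
gripper_width: 0.0699
finger_force: 30.0
(array([ 0.5321, -0.299 ]), np.float64(5.7), array([], dtype=float64), 'rms px', np.float64(0.64))
wheel [[0.44736738 0.33235043 0.052     ]]
go [-0.0438 -0.0087 -0.    ] turn -0.0018 rows 0.7 t 5.55 j7 0.69 w 0.0699 at [ 0.5377 -0.2547  0.17  ]
```

```bash
python3 -m inch '[[0.05,-0.0438,-0.0087,0,-0.033],[0.05,-0.0438,-0.0087,0.05,-0.033],[0.05,-0.0438,-0.0087,0.09,-0.033],[0.05,-0.0438,-0.0087,0.11,-0.033],[0.05,-0.0438,-0.0087,0.118,-0.033],[0.05,-0.0438,-0.0087,0.122,-0.033],[0.05,-0.0438,-0.0087,0.1235,-0.033],[0.05,-0.0438,-0.0087,0.1238,-0.033]]'
python3 -c "
from h import *
go(.532,-.299,.0454,5.7);print(manip.state()['ft_force'])"
```

```text
t: 6.55
position: [0.5341, -0.2964, 0.047]
tcp_rot: [0.001, 0.67, 0.742, 0.0]
ft_force: [-0.6, -0.1, -3.1]
gripper_width: 0.0696
finger_force: 30.0
go [-0.0024 -0.0024  0.0016] turn 0.0033 rows 0.1 t 6.55 j7 0.87 w 0.0696 at [ 0.5341 -0.2964  0.047 ]
[-0.59147135 -0.11666597 -3.11559721]
```

```bash
python3 -m inch '[[0.05,-0.0024,-0.0024,0,0.003],[0.05,-0.0024,-0.0024,0.0005,0.003],[0.05,-0.0024,-0.0024,0.001,0.003],[0.05,-0.0024,-0.0024,0.0015,0.003],[0.05,-0.0024,-0.0024,0.0015,0.003]]'
python3 -c "
from h import *
go(.532,-.299,.0454,5.7);print(manip.state()['ft_force'])"
```

```text
t: 7.18
position: [0.5316, -0.299, 0.0454]
tcp_rot: [0.0, 0.671, 0.741, 0.0]
ft_force: [-5.1, 2.3, 8.7]
gripper_width: 0.0698
finger_force: 30.0
go [-0.0001  0.0004 -0.    ] turn 0.0001 rows 0.0 t 7.17 j7 0.87 w 0.0698 at [ 0.5316 -0.299   0.0454]
[-5.08959473  2.26166111  8.66189252]
```

Contact, in place. Open, rise, and go back for the medium tin (closing along the board's y).

```bash
python3 -m inch '[[0.094,0,0,0,0],[0.094,0,0,0,0],[0.094,0,0,0,0],[0.094,0,0,-0.04,0],[0.094,0,0,-0.1,0],[0.094,0,0,-0.155,0],[0.094,0.03,0,-0.155,0],[0.094,0.03,0,-0.155,0]]'
python3 - <<'E'
from h import *
T=pose();np.save('T2.npy',T); save('wrist','w2.png',s=1.4)
print([(np.round(d['extent'],1).tolist(),round(d['p'],2)) for d in manip.look_for('wrist','large_tin')][:3])
go(.5245,.0125,.15,-96.9);go(.5245,.0125,.15,83.1)
E
```

```text
t: 8.18
position: [0.5291, -0.267, 0.2002]
tcp_rot: [0.0, 0.67, 0.742, 0.001]
ft_force: [-0.7, 0.5, -0.7]
gripper_width: 0.0941
finger_force: 0.0
[([246.7, 187.4, 313.9, 255.6], 0.86)]
go [0.2805 0.0241 0.0497] turn 1.7914 rows 4.6 t 8.28 j7 0.73 w 0.0946 at [ 0.5286 -0.269   0.1997]
go [0.2805 0.0241 0.0497] turn -1.3502 rows 4.6 t 8.28 j7 0.73 w 0.0946 at [ 0.5286 -0.269   0.1997]
```

View pics/w2.png

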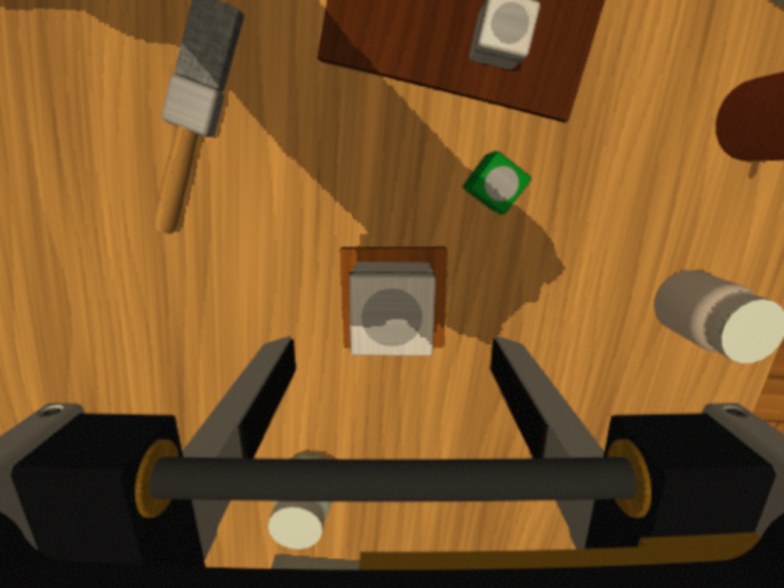

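```bash
python3 - <<'E' 2>/dev/null
from h import *
T=np.load('T2.npy'); f=lambda a:np.array(a)/1.4-.15
print(fitsq('wrist',f([(350,273),(434,273),(433,355),(350,355)]),.07,.07,T))
print(fitsq('wrist',f([(341,247),(447,247),(444,347),(344,347)]),.1,.012,T))
E
python3 -m inch '[[0.094,0.06,0,0,-0.18],[0.094,0.12,0,0,-0.36],[0.094,0.18,0.024,0,-0.54],[0.094,0.24,0.024,0,-0.72],[0.094,0.28,0.024,0,-0.9],[0.094,0.2805,0.0241,0.02,-1.08],[0.094,0.2805,0.0241,0.04,-1.26],[0.094,0.2805,0.0241,0.0497,-1.35]]'
python3 -c "
from h import *
go(.5245,.0125,.15,83.1);go(.5245,.0125,.1,83.1);go(.5245,.0125,.04,83.1)"
```

```text
(array([ 0.5303, -0.2961]), np.float64(5.6), array([], dtype=float64), 'rms px', np.float64(0.81))
(array([ 0.5328, -0.3   ]), np.float64(5.8), array([], dtype=float64), 'rms px', np.float64(0.42))
t: 9.28
position: [0.5243, 0.0116, 0.1486]
tcp_rot: [-0.001, 0.059, 0.998, -0.0]
ft_force: [0.8, 0.4, -0.2]
gripper_width: 0.0939
finger_force: 0.0
go [-0.0001  0.0009 -0.0014] turn 0.0028 rows 0.0 t 9.28 j7 1.45 w 0.0939 at [0.5243 0.0116 0.1486]
go [-0.0002  0.0009  0.0486] turn 0.0028 rows 0.8 t 9.28 j7 1.45 w 0.0939 at [0.5243 0.0116 0.1486]
go [-0.0003  0.001   0.1086] turn 0.0028 rows 1.7 t 9.28 j7 1.45 w 0.0939 at [0.5243 0.0116 0.1486]
```

```bash
python3 -m inch '[[0.094,0,0.001,0.05,0.003],[0.094,0,0.001,0.09,0.003],[0.094,0,0.001,0.1086,0.003],[0.094,0,0.001,0.1086,0.003],[0.03,0,0.001,0.1086,0.003],[0.03,0,0.001,0.1086,0.003],[0.03,0,0.001,0.1086,0.003],[0.03,0,0.001,0.1086,0.003]]'
python3 -m inch '[[0.03,0,0,0,0],[0.03,0,0,0,0]]'
python3 -c "
from h import *
go(.5245,.0125,.04,83.1);go(.5245,.0125,.2,83.1);go(.531,-.298,.2,95.7)"
```

```text
t: 10.28
position: [0.5249, 0.0135, 0.0418]
tcp_rot: [0.0, 0.062, 0.998, 0.0]
ft_force: [0.2, -1.1, 0.8]
gripper_width: 0.0574
finger_force: 1.1
t: 10.52
position: [0.525, 0.0134, 0.0417]
tcp_rot: [0.0, 0.062, 0.998, -0.0]
ft_force: [-1.1, -1.2, 5.6]
gripper_width: 0.0539
finger_force: 30.0
go [ 0.0003 -0.001   0.0017] turn -0.0037 rows 0.0 t 10.53 j7 1.49 w 0.0539 at [0.525  0.0134 0.0417]
go [ 0.0003 -0.001  -0.1583] turn -0.0037 rows 2.5 t 10.53 j7 1.49 w 0.0539 at [0.525  0.0134 0.0417]
go [-0.0446 -0.3083 -0.1582] turn -0.2236 rows 5.6 t 10.53 j7 1.49 w 0.0539 at [0.525  0.0134 0.0417]
```

```bash
python3 -m inch '[[0.03,0,0,-0.06,0],[0.03,0,0,-0.12,0],[0.03,-0.01,-0.06,-0.158,-0.06],[0.03,-0.02,-0.12,-0.158,-0.12],[0.03,-0.03,-0.18,-0.158,-0.2236],[0.03,-0.03,-0.21,-0.158,-0.2236],[0.03,-0.03,-0.21,-0.158,-0.2236],[0.03,-0.03,-0.21,-0.158,-0.2236]]'
python3 - <<'E'
from h import *
T=pose();np.save('T3.npy',T); save('wrist','w3.png',s=1.4); T=pose();print(T[:3,3])
print([(np.round(d['extent'],1).tolist(),round(d['p'],2)) for d in manip.look_for('wrist','large_tin')][:3])
go(.531,-.298,.2,95.7)
E
```

```text
t: 11.52
position: [0.5285, -0.1977, 0.1992]
tcp_rot: [-0.0, -0.05, 0.999, 0.0]
ft_force: [0.0, 0.1, -2.3]
gripper_width: 0.054
finger_force: 30.0
[ 0.52867211 -0.19733172  0.19925464]
[([158.9, 155.4, 232.1, 224.7], 0.7), ([397.2, 282.9, 418.1, 297.4], 0.61)]
go [ 0.0079 -0.1005 -0.0007] turn 0.0017 rows 1.6 t 11.62 j7 2.08 w 0.0537 at [ 0.5288 -0.1973  0.1993]
```

View pics/w3.png

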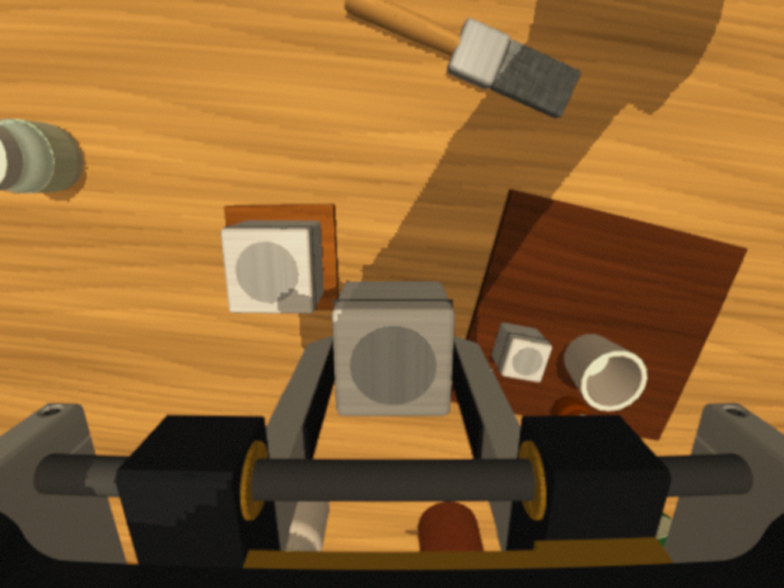

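Large tin on the bat at (268,268), lid corners (222,230)…(314,310). The held medium tin is at (393,360).

```bash
python3 - <<'E' 2>/dev/null
from h import *
T=np.load('T3.npy'); f=lambda a:np.array(a)/1.4-.15
print(fitsq('wrist',f([(222,230),(308,227),(314,310),(231,312)]),.07,.07,T),fitsq('wrist',f([(222,230),(308,227),(314,310),(231,312)]),.07,.07,T,True))
h=[(335,303),(452,303),(452,414),(336,414)]
print(fitsq('wrist',f(h),.054,.2196,T),fitsq('wrist',f(h),.054,.2196,T,True),T[:3,3])
E
```

```text
(array([ 0.529 , -0.2967]), np.float64(6.6), array([], dtype=float64), 'rms px', np.float64(1.2)) (array([ 0.532, -0.3  ]), np.float64(6.6), array([0.058]), 'rms px', np.float64(0.45))
(array([ 0.5243, -0.1977]), np.float64(5.8), array([], dtype=float64), 'rms px', np.float64(1.77)) (array([ 0.5259, -0.1975]), np.float64(5.8), array([0.216]), 'rms px', np.float64(1.53)) [ 0.5285109  -0.19772249  0.19918055]
```

```bash
python3 -m inch '[[0.03,0.0068,-0.06,0,0.0017],[0.03,0.0068,-0.101,0,0.0017],[0.03,0.0068,-0.101,0,0.0017],[0.03,0.0068,-0.101,0.05,0.0017],[0.03,0.0068,-0.101,0.085,0.0017],[0.03,0.0068,-0.101,0.092,0.0017],[0.03,0.0068,-0.101,0.094,0.0017],[0.03,0.0068,-0.101,0.094,0.0017]]'
python3 -c "
from h import *
go(.532,-.2985,.0997,95.7);print(manip.state()['ft_force'])"
```

```text
t: 12.62
position: [0.5326, -0.2998, 0.1069]
tcp_rot: [0.001, -0.049, 0.999, -0.0]
ft_force: [-0.3, 0.6, -1.5]
gripper_width: 0.0538
finger_force: 30.0
go [0.0005 0.0014 0.0072] turn -0.0012 rows 0.1 t 12.62 j7 2.3 w 0.0538 at [ 0.5326 -0.2998  0.1069]
[-0.27300191  0.60422806 -1.47578761]
```

```bash
python3 -m inch '[[0.03,0.0005,0.0014,0.003,0],[0.03,0.0005,0.0014,0.0055,0],[0.03,0.0005,0.0014,0.0065,0],[0.03,0.0005,0.0014,0.007,0],[0.03,0.0005,0.0014,0.0072,0],[0.03,0.0005,0.0014,0.0072,0]]'
python3 -c "
from h import *
go(.532,-.2985,.0997,95.7);print(manip.state()['ft_force'])"
```

```text
t: 13.38
position: [0.5315, -0.2984, 0.0998]
tcp_rot: [0.001, -0.049, 0.999, 0.0]
ft_force: [-7.3, 6.5, 22.2]
gripper_width: 0.0537
finger_force: 30.0
go [-0.0005 -0.0001  0.0001] turn -0.0017 rows 0.0 t 13.38 j7 2.3 w 0.0537 at [ 0.5315 -0.2984  0.0998]
[-7.2904736   6.4759924  22.21827169]
```

```bash
python3 -m inch '[[0.094,0,0,-0.0005,0],[0.094,0,0,-0.0005,0],[0.094,0,0,-0.0005,0],[0.094,0,0,-0.03,0],[0.094,0,0,-0.09,0],[0.094,0,0,-0.12,0.15],[0.094,0,0,-0.12,0.33],[0.094,0,0,-0.12,0.5]]'
python3 -c "
from h import *
go(.592,-.069,.15,-4.6)"
```

```text
t: 14.38
position: [0.5313, -0.2985, 0.2186]
tcp_rot: [0.0, 0.203, 0.979, -0.0]
ft_force: [-0.4, -0.0, -1.0]
gripper_width: 0.0941
finger_force: 0.0
go [0.0353 0.2347 0.0686] turn 1.2431 rows 4.0 t 14.38 j7 1.79 w 0.0941 at [ 0.5313 -0.2985  0.2186]
```

```bash
python3 -m inch '[[0.094,0.01,0.06,0,0.18],[0.094,0.02,0.12,0,0.36],[0.094,0.03,0.18,0,0.54],[0.094,0.0353,0.2347,0,0.72],[0.094,0.0353,0.2347,0.03,0.9],[0.094,0.0353,0.2347,0.0686,1.08],[0.094,0.0353,0.2347,0.0686,1.243],[0.094,0.0353,0.2347,0.0686,1.243]]'
python3 - <<'E'
from h import *
T=pose();np.save('T4.npy',T); save('wrist','w4.png',s=1.4); 
go(.592,-.069,.15,-4.6);go(.592,-.069,.038,-4.6)
E
```

```text
t: 15.38
position: [0.5905, -0.0686, 0.1494]
tcp_rot: [0.0, 0.733, 0.681, -0.0]
ft_force: [-0.4, -0.3, 0.7]
gripper_width: 0.0937
finger_force: 0.0
go [-0.0003  0.0013 -0.0002] turn 0.0102 rows 0.0 t 15.43 j7 0.26 w 0.0943 at [ 0.5907 -0.0686  0.1498]
go [-0.0002  0.0013  0.1118] turn 0.0102 rows 1.8 t 15.43 j7 0.26 w 0.0943 at [ 0.5907 -0.0686  0.1498]
```

View pics/w4.png

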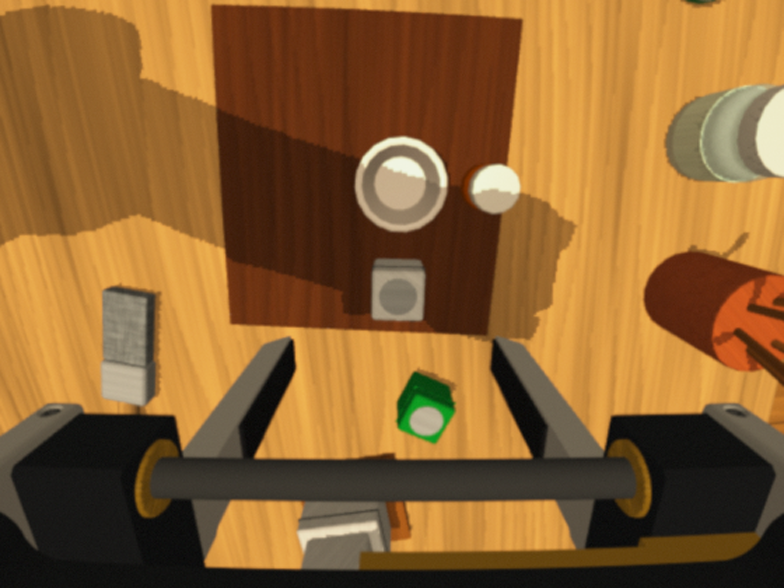

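Small tin in view at (398,294), cup rim centre (401,183), jar cap (494,188).

```bash
python3 - <<'E' 2>/dev/null
from h import *
T=np.load('T4.npy'); f=lambda a:np.array(a)/1.4-.15
c=f([(371,267),(426,267),(425,320),(372,320)])
print(fitsq('wrist',c,.038,.056,T),fitsq('wrist',c,.038,.056,T,True))
print('cup',at_z('wrist',f([(401.5,183.5),(494,188)]),.067,T))
print('jar',at_z('wrist',f([(494,188)]),.062,T))
E
python3 -m inch '[[0.094,0,0.0013,0.05,0.01],[0.094,0,0.0013,0.09,0.01],[0.094,0,0.0013,0.1118,0.01],[0.094,0,0.0013,0.1118,0.01],[0.094,0,0.0013,0.1118,0.01]]'
python3 -c "
from h import *
go(.592,-.069,.038,-4.6)"
```

```text
(array([ 0.5935, -0.0689]), np.float64(-4.1), array([], dtype=float64), 'rms px', np.float64(0.52)) (array([ 0.5935, -0.0669]), np.float64(-4.1), array([0.063]), 'rms px', np.float64(0.24))
cup [[6.00585752e-01 7.31522915e-03 6.70000000e-02]
 [6.59326593e-01 3.65248961e-04 6.70000000e-02]]
jar [[6.60514481e-01 8.59496630e-05 6.20000000e-02]]
t: 16.05
position: [0.5926, -0.069, 0.0392]
tcp_rot: [0.001, 0.736, 0.677, 0.001]
ft_force: [-0.3, 0.2, -0.9]
gripper_width: 0.0938
finger_force: 0.0
go [-0.0001 -0.0006  0.0012] turn -0.0025 rows 0.0 t 16.05 j7 0.33 w 0.0938 at [ 0.5926 -0.069   0.0392]
```

```bash
python3 -m inch '[[0.02,0,0,0,0],[0.02,0,0,0,0],[0.02,0,0,0,0],[0.02,0,0,0,0],[0.02,0,0,0,0],[0.02,0,0,0,0],[0.02,0,0,0,0]]'
python3 -c "
from h import *
go(.592,-.069,.038,-4.6);go(.592,-.069,.22,-4.6);go(.5318,-.2985,.22,5.7)"
```

```text
t: 16.92
position: [0.5919, -0.0688, 0.0379]
tcp_rot: [0.0, 0.736, 0.677, -0.0]
ft_force: [0.3, -0.2, -0.3]
gripper_width: 0.0378
finger_force: 30.0
go [-0.0002  0.0001 -0.0001] turn -0.0041 rows 0.0 t 16.93 j7 0.33 w 0.0378 at [ 0.5919 -0.0688  0.0379]
go [-2.000e-04  1.000e-04 -1.821e-01] turn -0.0041 rows 2.9 t 16.93 j7 0.33 w 0.0378 at [ 0.5919 -0.0688  0.0379]
go [-0.234  -0.0405 -0.1821] turn -0.1838 rows 4.8 t 16.93 j7 0.33 w 0.0378 at [ 0.5919 -0.0688  0.0379]
```

```bash
python3 -m inch '[[0.02,0,0,-0.06,0],[0.02,0,0,-0.12,0],[0.02,0,0,-0.18,0],[0.02,-0.06,-0.01,-0.182,-0.05],[0.02,-0.12,-0.02,-0.182,-0.1],[0.02,-0.18,-0.03,-0.182,-0.15],[0.02,-0.234,-0.0405,-0.182,-0.1838],[0.02,-0.234,-0.0405,-0.182,-0.1838]]'
python3 -m inch '[[0.02,0,0,0,0],[0.02,0,0,0,0]]'
python3 -c "
from h import *
go(.531,-.2984,.1459,5.7)"
```

```text
t: 17.92
position: [0.5292, -0.3031, 0.22]
tcp_rot: [0.0, 0.673, 0.739, -0.001]
ft_force: [0.8, 0.9, -0.6]
gripper_width: 0.0377
finger_force: 30.0
t: 18.18
position: [0.5324, -0.2971, 0.2197]
tcp_rot: [-0.0, 0.67, 0.742, 0.0]
ft_force: [0.5, 0.7, -1.3]
gripper_width: 0.0374
finger_force: 30.0
go [-0.0012 -0.0015  0.0738] turn 0.0018 rows 1.2 t 18.18 j7 0.81 w 0.0374 at [ 0.5324 -0.2971  0.2197]
```

```bash
python3 -m inch '[[0.02,-0.0012,-0.0015,0.04,0],[0.02,-0.0012,-0.0015,0.065,0],[0.02,-0.0012,-0.0015,0.069,0],[0.02,-0.0012,-0.0015,0.069,0],[0.02,-0.0012,-0.0015,0.069,0]]'
python3 -c "
from h import *
go(.531,-.2984,.1459,5.7);save('scene','s1.png',crop=(60,170,260,320),s=4)"
```

```text
t: 18.8
position: [0.531, -0.2999, 0.152]
tcp_rot: [0.001, 0.671, 0.742, 0.0]
ft_force: [-0.3, 0.0, -0.8]
gripper_width: 0.0379
finger_force: 30.0
go [0.0015 0.0001 0.0061] turn 0.0003 rows 0.1 t 18.8 j7 0.85 w 0.0379 at [ 0.531  -0.2999  0.152 ]
```

View pics/s1.png

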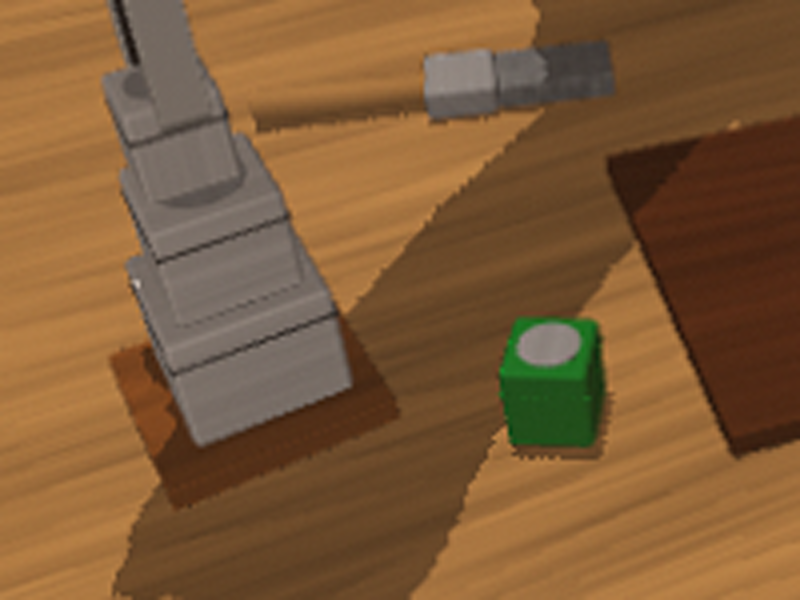

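The scene crop shows the stack well aligned: large at (250,370), medium at (215,230), and the held small tin at (180,160) just above the medium's lid. Lower and release.

```bash
python3 -m inch '[[0.02,0.0015,0,0.003,0],[0.02,0.0015,0,0.005,0],[0.02,0.0015,0,0.0058,0],[0.02,0.0015,0,0.006,0],[0.02,0.0015,0,0.006,0],[0.02,0.0015,0,0.006,0]]'
python3 -m inch '[[0.06,0,0,0,0],[0.07,0,0,0,0],[0.08,0,0,0,0],[0.094,0,0,-0.02,0],[0.094,0,0,-0.07,0],[0.094,0.02,0,-0.1,-0.1],[0.094,0.05,0,-0.1,-0.2],[0.094,0.11,0,-0.1,-0.3]]'
python3 -c "
from h import *
save('scene','s2.png')
c='scene'
go(.6003,.0073,.2,83.2)"
```

```text
t: 19.6
position: [0.5305, -0.2984, 0.1459]
tcp_rot: [0.0, 0.671, 0.741, 0.0]
ft_force: [-4.5, 3.2, 15.0]
gripper_width: 0.0377
finger_force: 30.0
t: 20.6
position: [0.5191, -0.1897, 0.2465]
tcp_rot: [0.001, 0.553, 0.833, -0.0]
ft_force: [1.1, 0.6, 0.6]
gripper_width: 0.0944
finger_force: 0.0
go [0.1399 0.1495 0.0464] turn -1.0392 rows 3.4 t 20.65 j7 0.85 w 0.0939 at [ 0.5194 -0.1809  0.2459]
```

```bash
python3 -m inch '[[0.094,0.04,0.045,0,-0.18],[0.094,0.08,0.09,0,-0.36],[0.094,0.12,0.13,0,-0.54],[0.094,0.1399,0.1495,0,-0.72],[0.094,0.1399,0.1495,0.02,-0.9],[0.094,0.1399,0.1495,0.0464,-1.039],[0.094,0.1399,0.1495,0.0464,-1.039],[0.094,0.1399,0.1495,0.0464,-1.039]]'
python3 - <<'E'
from h import *
T=pose();np.save('T5.npy',T); save('wrist','w5.png',s=1.4)
for t in ('cup','glaze_jar'): print(t,[(np.round(d['extent'],1).tolist(),round(d['p'],2)) for d in manip.look_for('wrist',t)][:3])
go(.6003,.0073,.11,83.2);go(.6003,.0073,.05,83.2)
E
```

```text
t: 21.65
position: [0.6032, -0.0022, 0.2001]
tcp_rot: [0.001, 0.068, 0.998, -0.0]
ft_force: [-0.4, -0.8, 0.1]
gripper_width: 0.0941
finger_force: 0.0
cup [([258.8, 169.8, 315.8, 220.6], 0.6)]
glaze_jar [([277.9, 219.6, 302.8, 259.9], 0.81)]
go [0.0042 0.0087 0.0897] turn -0.0154 rows 1.4 t 21.8 j7 1.51 w 0.0943 at [ 0.6032 -0.0019  0.1997]
go [0.0043 0.0087 0.1497] turn -0.0154 rows 2.4 t 21.8 j7 1.51 w 0.0943 at [ 0.6032 -0.0019  0.1997]
```

View pics/w5.png

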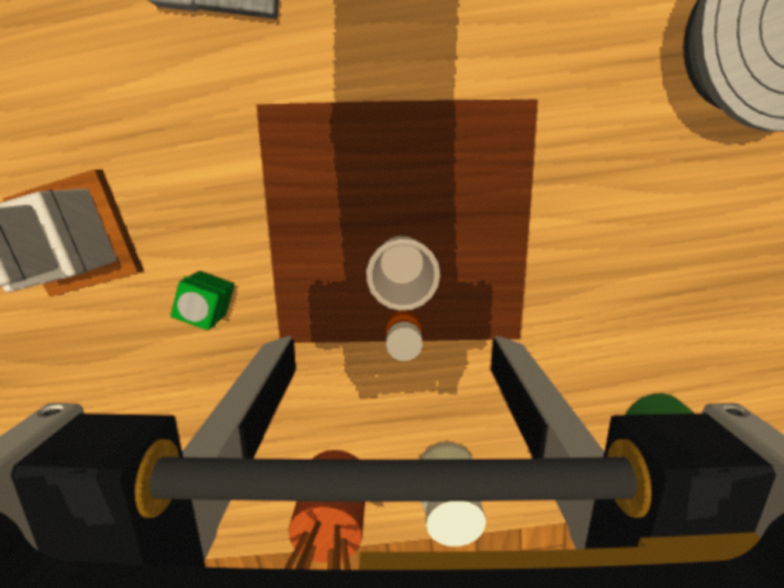

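Cup rim centre at (403,272), jar at (404,342), stack at far left standing.

```bash
python3 -c "
from h import *
print(at_z('wrist',[(403/1.4-.15,272.5/1.4-.15)],.067,np.load('T5.npy')))"
python3 -m inch '[[0.094,0.0043,0.0087,0.04,-0.015],[0.094,0.0043,0.0087,0.07,-0.015],[0.094,0.0043,0.0087,0.07,-0.015],[0.094,0.0043,0.0087,0.07,-0.015]]'
python3 -c "
from h import *
go(.6003,.0073,.05,83.2)"
```

```text
[[0.59741754 0.00667757 0.067     ]]
t: 22.3
position: [0.6003, 0.0071, 0.13]
tcp_rot: [0.001, 0.059, 0.998, 0.0]
ft_force: [0.6, 0.2, 0.3]
gripper_width: 0.0941
finger_force: 0.0
go [0.0002 0.0002 0.08  ] turn 0.0005 rows 1.3 t 22.3 j7 1.53 w 0.0941 at [0.6003 0.0071 0.13  ]
```

```bash
python3 -m inch '[[0.094,0.001,0,0.05,0],[0.094,0.001,0,0.08,0],[0.094,0.001,0,0.08,0],[0.04,0.001,0,0.08,0],[0.04,0.001,0,0.08,0],[0.04,0.001,0,0.08,0],[0.04,0.001,0,0.08,0],[0.04,0.001,0,0.08,0]]'
python3 -m inch '[[0.04,0,0,0,0],[0.04,0,0,-0.01,0],[0.04,0,0,-0.06,0],[0.04,0,0,-0.12,0],[0.04,0,0,-0.13,0],[0.04,0,0,-0.13,0]]'
python3 -c "
from h import *
go(.4474,.331,.18,118)"
```

```text
t: 23.3
position: [0.5989, 0.0073, 0.0489]
tcp_rot: [0.0, 0.059, 0.998, 0.0]
ft_force: [-0.3, -0.2, 6.1]
gripper_width: 0.0571
finger_force: 29.9
t: 24.05
position: [0.5986, 0.0076, 0.1788]
tcp_rot: [0.0, 0.059, 0.998, 0.0]
ft_force: [0.4, -0.5, -1.9]
gripper_width: 0.0574
finger_force: 29.9
go [ 0.1879  0.3035 -0.0012] turn -0.6059 rows 5.7 t 24.05 j7 1.51 w 0.0574 at [0.5986 0.0076 0.1788]
```

```bash
python3 -m inch '[[0.04,0.03,0.05,0,-0.1],[0.04,0.06,0.1,0,-0.2],[0.04,0.1,0.16,0,-0.32],[0.04,0.13,0.21,0,-0.43],[0.04,0.165,0.26,0,-0.54],[0.04,0.1879,0.3035,0,-0.606],[0.04,0.1879,0.3035,0,-0.606],[0.04,0.1879,0.3035,0,-0.606]]'
python3 - <<'E'
from h import *
T=pose();np.save('T6.npy',T); save('wrist','w6.png',s=1.4)
go(.4474,.331,.0889,118)
E
```

```text
t: 25.05
position: [0.4471, 0.33, 0.177]
tcp_rot: [-0.001, -0.242, 0.97, -0.001]
ft_force: [1.2, 0.1, -1.3]
gripper_width: 0.0574
finger_force: 29.9
go [-0.0007  0.0015  0.0885] turn -0.0017 rows 1.4 t 25.1 j7 1.39 w 0.0576 at [0.4476 0.3295 0.1774]
```

View pics/w6.png

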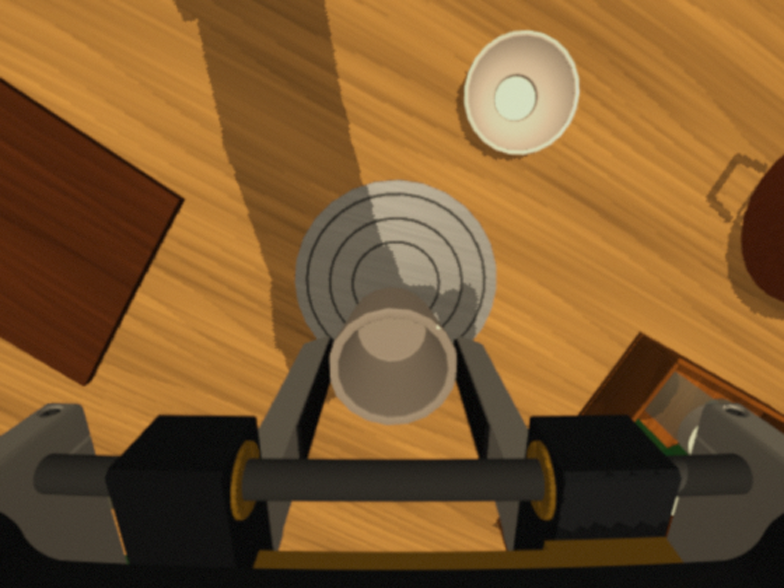

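Run:
```python
from h import *
T=np.load('T6.npy'); print(T[:3,3])
a=np.linspace(0,2*np.pi,200)
u=proj('wrist',np.c_[.4474+.08*np.cos(a),.331+.08*np.sin(a),0*a+.052],T)*1.4+.2
print('pred disc',u.min(0),u.max(0), proj('wrist',[.4474,.331,.052],T)*1.4)
print('rim centre from pic',at_z('wrist',[(393.5/1.4-.15,366/1.4-.15)],T[2,3]+.0181,T))
# disc: x extent centre and top
print('x dir tool',T[:3,0],T[:3,1])
```

```text
[0.44714307 0.32995219 0.17703698]
pred disc [291.94012851 179.95236516] [494.87675299 376.20296284] [[393.18074225 284.71808313]]
rim centre from pic [[0.44628765 0.33040573 0.19513698]]
x dir tool [-0.883239   -0.46891722  0.00234581] [-4.68920105e-01  8.83240177e-01 -8.51566668e-04]
```

```bash
python3 -c "
from h import *
go(.4475,.3317,.0889,118)"
python3 -m inch '[[0.04,-0.0018,0.0033,0.04,0],[0.04,-0.0018,0.0033,0.075,0],[0.04,-0.0018,0.0033,0.083,0],[0.04,-0.0018,0.0033,0.084,0],[0.04,-0.0018,0.0033,0.084,0]]'
python3 -c "
from h import *
go(.4475,.3317,.0889,118)"
```

```text
go [-0.0011  0.002   0.0884] turn -0.0017 rows 1.4 t 25.1 j7 1.39 w 0.0576 at [0.4476 0.3295 0.1774]
t: 25.72
position: [0.4483, 0.3347, 0.0956]
tcp_rot: [0.001, -0.242, 0.97, 0.0]
ft_force: [0.2, -0.0, -0.6]
gripper_width: 0.0577
finger_force: 29.9
go [ 0.0021 -0.0023  0.0067] turn -0.0006 rows 0.1 t 25.73 j7 1.39 w 0.0577 at [0.4483 0.3347 0.0956]
```

```bash
python3 -m inch '[[0.04,0.0021,-0.0023,0.003,0],[0.04,0.0021,-0.0023,0.005,0],[0.04,0.0021,-0.0023,0.0062,0],[0.04,0.0021,-0.0023,0.0066,0],[0.04,0.0021,-0.0023,0.0066,0],[0.04,0.0021,-0.0023,0.0066,0]]'
python3 -c "
from h import *
go(.4475,.3317,.0889,118)"
```

```text
t: 26.48
position: [0.4473, 0.3317, 0.0889]
tcp_rot: [0.001, -0.242, 0.97, 0.0]
ft_force: [-2.8, -5.1, 15.3]
gripper_width: 0.0572
finger_force: 30.0
go [-0.0002 -0.0001 -0.    ] turn -0.0003 rows 0.0 t 26.48 j7 1.4 w 0.0572 at [0.4473 0.3317 0.0889]
```

```bash
python3 -m inch '[[0.07,0,0,0,0],[0.08,0,0,0,0],[0.094,0,0,0,0],[0.094,0,0,-0.03,0],[0.094,0,0,-0.09,0],[0.094,0,0,-0.15,0],[0.094,0,0,-0.165,0.15],[0.094,0,0,-0.165,0.3]]'
python3 -c "
from h import *
go(.5305,-.2984,.25,5.7)"
```

```text
t: 27.48
position: [0.4472, 0.332, 0.2544]
tcp_rot: [0.001, -0.092, 0.996, 0.001]
ft_force: [0.1, -0.3, -1.1]
gripper_width: 0.094
finger_force: 0.0
go [ 0.0333 -0.635   0.0035] turn 1.655 rows 10.2 t 27.48 j7 1.09 w 0.094 at [0.4472 0.332  0.2544]
```

```bash
python3 -m inch '[[0.094,0.003,-0.06,0,0.15],[0.094,0.006,-0.12,0,0.32],[0.094,0.009,-0.18,0,0.5],[0.094,0.012,-0.24,0,0.68],[0.094,0.015,-0.3,0,0.86],[0.094,0.018,-0.36,0,1.04],[0.094,0.021,-0.42,0,1.22],[0.094,0.024,-0.48,0,1.4]]'
python3 -c "
from h import *
go(.5305,-.2984,.25,5.7)
for n in ['scene','top']:
    save(n,n+'_mid.png')
    for t in ('cup','small_tin','glaze_jar'): print(n,t,[(np.round(d['extent'],1).tolist(),round(d['p'],2)) for d in manip.look_for(n,t)][:3])"
```

```text
t: 28.48
position: [0.5132, -0.1461, 0.2531]
tcp_rot: [0.0, 0.572, 0.821, 0.0]
ft_force: [0.8, 1.3, -0.2]
gripper_width: 0.0941
finger_force: 0.0
go [-0.1488 -0.0366  0.0031] turn 0.2545 rows 2.5 t 28.48 j7 0.71 w 0.0941 at [ 0.5132 -0.1461  0.2531]
scene cup [([363.9, 127.4, 391.5, 154.3], 0.93)]
scene small_tin [([185.1, 252.5, 212.5, 282.8], 0.95), ([89.4, 182.9, 120.7, 225.1], 0.6)]
scene glaze_jar [([294.2, 228.3, 314.0, 261.4], 0.71)]
top cup [([95.0, 239.4, 130.9, 272.3], 0.88)]
top small_tin []
top glaze_jar [([271.0, 143.4, 286.0, 164.3], 0.49)]
```

```bash
python3 -c "
from h import *
go(.5305,-.2984,.25,5.7)"
python3 -m inch '[[0.094,-0.06,-0.015,0,0.12],[0.094,-0.12,-0.03,0,0.25],[0.094,-0.1488,-0.0366,0,0.2545],[0.094,-0.1488,-0.0366,0,0.2545],[0.094,-0.1488,-0.0366,0,0.2545],[0.094,-0.1488,-0.0366,0,0.2545]]'
python3 -c "
from h import *
go(.5305,-.2984,.1459,5.7)"
```

```text
go [-0.1513 -0.0389  0.0028] turn 0.2625 rows 2.5 t 28.88 j7 0.71 w 0.0935 at [ 0.5133 -0.1431  0.2529]
t: 29.62
position: [0.5317, -0.2951, 0.2531]
tcp_rot: [0.0, 0.668, 0.744, 0.0]
ft_force: [0.5, -0.1, -0.5]
gripper_width: 0.0938
finger_force: 0.0
go [-0.0032 -0.0016  0.1072] turn 0.0075 rows 1.7 t 29.62 j7 0.79 w 0.0938 at [ 0.5317 -0.2951  0.2531]
```

```bash
python3 -m inch '[[0.094,-0.0032,-0.0016,0.03,0.0075],[0.094,-0.0032,-0.0016,0.07,0.0075],[0.094,-0.0032,-0.0016,0.1,0.0075],[0.094,-0.0032,-0.0016,0.1072,0.0075],[0.094,-0.0032,-0.0016,0.1072,0.0075],[0.094,-0.0032,-0.0016,0.1072,0.0075]]'
python3 -m inch '[[0.02,0,0,0,0],[0.02,0,0,0,0],[0.02,0,0,0,0],[0.02,0,0,0,0],[0.02,0,0,0,0],[0.02,0,0,0,0],[0.02,0,0,0,0],[0.02,0,0,0,0]]'
python3 -c "
from h import *
go(.5305,-.2984,.1459,5.7);go(.5925,-.069,.2,-4.4)"
```

```text
t: 30.38
position: [0.5307, -0.3001, 0.1471]
tcp_rot: [0.001, 0.672, 0.741, 0.0]
ft_force: [0.3, 0.2, 0.2]
gripper_width: 0.0943
finger_force: 0.0
t: 31.38
position: [0.53, -0.2999, 0.1457]
tcp_rot: [0.0, 0.672, 0.741, -0.0]
ft_force: [1.0, 0.9, -0.9]
gripper_width: 0.0376
finger_force: 30.0
go [ 0.0015  0.0006 -0.0002] turn -0.002 rows 0.0 t 31.38 j7 0.85 w 0.0376 at [ 0.53   -0.2999  0.1457]
go [ 0.2237  0.0846 -0.0543] turn 0.1742 rows 3.9 t 31.38 j7 0.85 w 0.0376 at [ 0.53   -0.2999  0.1457]
```

```bash
python3 -m inch '[[0.02,0,0,-0.03,0],[0.02,0,0,-0.054,0],[0.02,0.05,0.02,-0.054,0.04],[0.02,0.11,0.04,-0.054,0.08],[0.02,0.17,0.065,-0.054,0.13],[0.02,0.2222,0.0845,-0.054,0.1742],[0.02,0.2222,0.0845,-0.054,0.1742],[0.02,0.2222,0.0845,-0.054,0.1742]]'
python3 -m inch '[[0.02,0,0,0.05,0],[0.02,0,0,0.1,0],[0.02,0,0,0.14,0],[0.02,0,0,0.153,0],[0.02,0,0,0.155,0],[0.02,0,0,0.155,0],[0.02,0,0,0.155,0]]'
python3 -c "
from h import *
go(.5924,-.0705,.0377,-4.4)"
```

```text
t: 32.38
position: [0.5923, -0.071, 0.1996]
tcp_rot: [0.0, 0.734, 0.68, -0.0]
ft_force: [-0.7, 0.0, -1.1]
gripper_width: 0.0378
finger_force: 30.0
t: 33.25
position: [0.5932, -0.0706, 0.046]
tcp_rot: [0.001, 0.734, 0.679, 0.001]
ft_force: [0.6, 0.4, -0.8]
gripper_width: 0.0376
finger_force: 30.0
go [ 0.     -0.0009  0.0082] turn 0.0001 rows 0.1 t 33.25 j7 0.35 w 0.0376 at [ 0.5932 -0.0706  0.046 ]
```

```bash
python3 -m inch '[[0.02,0,-0.0009,0.004,0],[0.02,0,-0.0009,0.006,0],[0.02,0,-0.0009,0.0075,0],[0.02,0,-0.0009,0.008,0],[0.02,0,-0.0009,0.008,0],[0.02,0,-0.0009,0.008,0]]'
python3 -c "
from h import *
go(.5924,-.0705,.0377,-4.4);print(manip.state()['ft_force'])"
```

```text
t: 34.0
position: [0.5916, -0.0704, 0.0376]
tcp_rot: [-0.0, 0.734, 0.679, 0.0]
ft_force: [-6.7, 2.3, 18.6]
gripper_width: 0.0378
finger_force: 30.0
go [ 0.      0.0008 -0.0001] turn -0.0 rows 0.0 t 34.0 j7 0.35 w 0.0378 at [ 0.5916 -0.0704  0.0376]
[-6.73363213  2.25785304 18.58130346]
```

```bash
python3 -m inch '[[0.06,0,0,0,0],[0.08,0,0,0,0],[0.094,0,0,0,0],[0.094,0,0,-0.03,0],[0.094,0,0,-0.09,0],[0.094,0,0,-0.15,-0.1],[0.094,0,0,-0.17,-0.28],[0.094,0,0,-0.17,-0.46]]'
python3 -c "
from h import *
go(.5315,-.2984,.2,95.7)"
```

```text
t: 35.0
position: [0.5924, -0.0705, 0.2086]
tcp_rot: [0.001, 0.557, 0.831, 0.001]
ft_force: [-0.1, 0.4, -0.7]
gripper_width: 0.0942
finger_force: 0.0
go [-0.1877 -0.1429  0.0084] turn -1.281 rows 3.8 t 35.0 j7 0.66 w 0.0942 at [ 0.5924 -0.0705  0.2086]
```

```bash
python3 -m inch '[[0.094,-0.04,-0.03,0,-0.18],[0.094,-0.08,-0.06,0,-0.36],[0.094,-0.12,-0.09,0,-0.54],[0.094,-0.16,-0.12,0,-0.72],[0.094,-0.1877,-0.1429,0,-0.9],[0.094,-0.1877,-0.1429,0,-1.08],[0.094,-0.1877,-0.1429,0,-1.26],[0.094,-0.1877,-0.1429,0,-1.281]]'
python3 -m inch '[[0.094,0,0,0,0],[0.094,0,0,0,0]]'
python3 -c "
from h import *
go(.5315,-.2984,.0998,95.7)"
```

```text
t: 36.0
position: [0.5291, -0.2982, 0.2066]
tcp_rot: [0.0, -0.047, 0.999, 0.0]
ft_force: [-0.0, 0.0, -0.2]
gripper_width: 0.0939
finger_force: 0.0
t: 36.25
position: [0.5293, -0.2979, 0.2067]
tcp_rot: [-0.0, -0.046, 0.999, -0.0]
ft_force: [-0.7, -0.1, 0.4]
gripper_width: 0.0943
finger_force: 0.0
go [-0.0022 -0.0007  0.1069] turn -0.0084 rows 1.7 t 36.25 j7 2.26 w 0.0943 at [ 0.5293 -0.2979  0.2067]
```

```bash
python3 -m inch '[[0.094,-0.0022,-0.0007,0.03,-0.0084],[0.094,-0.0022,-0.0007,0.07,-0.0084],[0.094,-0.0022,-0.0007,0.1,-0.0084],[0.094,-0.0022,-0.0007,0.1065,-0.0084],[0.094,-0.0022,-0.0007,0.1065,-0.0084],[0.094,-0.0022,-0.0007,0.1065,-0.0084]]'
python3 -m inch '[[0.04,0,0,0,0],[0.04,0,0,0,0],[0.04,0,0,0,0],[0.04,0,0,0,0],[0.04,0,0,0,0],[0.04,0,0,0,0],[0.04,0,0,0,0]]'
python3 -c "
from h import *
go(.5315,-.2984,.0998,95.7);go(.525,.0125,.16,83.1)"
```

```text
t: 37.0
position: [0.5322, -0.2988, 0.1016]
tcp_rot: [0.001, -0.051, 0.999, -0.0]
ft_force: [-0.4, -0.9, -0.4]
gripper_width: 0.0942
finger_force: 0.0
t: 37.88
position: [0.5315, -0.2985, 0.1002]
tcp_rot: [-0.0, -0.051, 0.999, -0.0]
ft_force: [-0.0, -0.1, 1.8]
gripper_width: 0.0536
finger_force: 30.0
go [-0.      0.0001  0.0004] turn 0.0023 rows 0.0 t 37.88 j7 2.31 w 0.0536 at [ 0.5315 -0.2985  0.1002]
go [-0.0252  0.31   -0.0598] turn 0.2222 rows 5.1 t 37.88 j7 2.31 w 0.0536 at [ 0.5315 -0.2985  0.1002]
```

```bash
python3 -m inch '[[0.04,0,0,-0.03,0],[0.04,0,0,-0.06,0],[0.04,-0.005,0.06,-0.06,0.04],[0.04,-0.01,0.12,-0.06,0.08],[0.04,-0.015,0.18,-0.06,0.12],[0.04,-0.02,0.24,-0.06,0.17],[0.04,-0.0252,0.3,-0.06,0.222],[0.04,-0.0252,0.31,-0.06,0.222]]'
python3 -m inch '[[0.04,0,0,0.02,0],[0.04,0,0,0.07,0],[0.04,0,0,0.1,0],[0.04,0,0,0.11,0],[0.04,0,0,0.11,0],[0.04,0,0,0.11,0]]'
python3 -c "
from h import *
go(.525,.0125,.042,83.1)"
```

```text
t: 38.88
position: [0.5247, 0.0168, 0.16]
tcp_rot: [-0.0, 0.058, 0.998, 0.0]
ft_force: [-0.5, -1.3, -2.4]
gripper_width: 0.0537
finger_force: 30.0
t: 39.62
position: [0.5258, 0.0123, 0.0513]
tcp_rot: [0.001, 0.06, 0.998, 0.0]
ft_force: [0.2, -0.3, -1.5]
gripper_width: 0.054
finger_force: 30.0
go [0.0009 0.0001 0.0093] turn 0.0001 rows 0.2 t 39.62 j7 1.53 w 0.054 at [0.5258 0.0123 0.0513]
```

```bash
python3 -m inch '[[0.04,0.0009,0,0.004,0],[0.04,0.0009,0,0.007,0],[0.04,0.0009,0,0.0085,0],[0.04,0.0009,0,0.009,0],[0.04,0.0009,0,0.0093,0],[0.04,0.0009,0,0.0093,0],[0.04,0.0009,0,0.0093,0]]'
python3 -c "
from h import *
go(.525,.0125,.042,83.1);print(manip.state()['ft_force'])"
```

```text
t: 40.5
position: [0.5243, 0.0126, 0.0421]
tcp_rot: [0.0, 0.06, 0.998, 0.0]
ft_force: [-11.2, -0.0, 28.4]
gripper_width: 0.0537
finger_force: 30.0
go [-0.0008 -0.      0.0001] turn 0.0003 rows 0.0 t 40.5 j7 1.53 w 0.0537 at [0.5243 0.0126 0.0421]
[-1.11610462e+01 -2.48207161e-02  2.83951665e+01]
```

```bash
python3 -m inch '[[0.07,0,0,-0.0005,0],[0.08,0,0,-0.0005,0],[0.094,0,0,-0.0005,0],[0.094,0,0,-0.03,0],[0.094,0,0,-0.09,0],[0.094,0,0,-0.13,0.1],[0.094,0,0,-0.13,0.28],[0.094,0,0,-0.13,0.46]]'
python3 -c "
from h import *
go(.5316,-.299,.16,5.7)"
```

```text
t: 41.5
position: [0.5243, 0.0126, 0.1713]
tcp_rot: [0.0, 0.289, 0.957, 0.0]
ft_force: [-0.8, 0.8, -0.3]
gripper_width: 0.094
finger_force: 0.0
go [-0.1784 -0.2556  0.0112] turn 0.8852 rows 5.0 t 41.5 j7 1.02 w 0.094 at [0.5243 0.0126 0.1713]
```

```bash
python3 -m inch '[[0.094,-0.034,-0.05,0,0.18],[0.094,-0.068,-0.1,0,0.36],[0.094,-0.102,-0.15,0,0.54],[0.094,-0.136,-0.2,0,0.72],[0.094,-0.165,-0.24,0,0.885],[0.094,-0.1784,-0.2556,0,0.885],[0.094,-0.1784,-0.2556,0,0.885],[0.094,-0.1784,-0.2556,0,0.885]]'
python3 -m inch '[[0.094,0,0,0,0],[0.094,0,0,0,0]]'
python3 -c "
from h import *
go(.5316,-.299,.0454,5.7)"
```

```text
t: 42.5
position: [0.5334, -0.2979, 0.1707]
tcp_rot: [-0.0, 0.668, 0.744, 0.0]
ft_force: [0.5, -0.7, -0.0]
gripper_width: 0.0939
finger_force: 0.0
t: 42.75
position: [0.5335, -0.2982, 0.171]
tcp_rot: [0.0, 0.668, 0.744, 0.0]
ft_force: [-0.1, 0.7, -0.1]
gripper_width: 0.0941
finger_force: 0.0
go [-0.0006 -0.002   0.1256] turn 0.0071 rows 2.0 t 42.75 j7 0.84 w 0.0941 at [ 0.5335 -0.2982  0.171 ]
```

```bash
python3 -m inch '[[0.094,-0.0006,-0.002,0.02,0.0071],[0.094,-0.0006,-0.002,0.07,0.0071],[0.094,-0.0006,-0.002,0.11,0.0071],[0.094,-0.0006,-0.002,0.1252,0.0071],[0.094,-0.0006,-0.002,0.1252,0.0071],[0.094,-0.0006,-0.002,0.1252,0.0071]]'
python3 -m inch '[[0.05,0,0,0,0],[0.05,0,0,0,0],[0.05,0,0,0,0],[0.05,0,0,0,0],[0.05,0,0,0,0],[0.05,0,0,0,0]]'
python3 -c "
from h import *
go(.5316,-.299,.0454,5.7);go(.611,.081,.18,-9)"
```

```text
t: 43.5
position: [0.532, -0.3003, 0.047]
tcp_rot: [0.001, 0.671, 0.741, 0.0]
ft_force: [0.2, -0.1, -1.1]
gripper_width: 0.0936
finger_force: 0.0
t: 44.25
position: [0.5316, -0.2998, 0.0461]
tcp_rot: [0.0, 0.671, 0.741, 0.0]
ft_force: [0.2, 1.1, 6.8]
gripper_width: 0.0699
finger_force: 30.0
go [0.0008 0.0001 0.0007] turn -0.0009 rows 0.0 t 44.25 j7 0.92 w 0.0699 at [ 0.5316 -0.2998  0.0461]
go [ 0.3711  0.1166 -0.1339] turn 0.2557 rows 6.6 t 44.25 j7 0.92 w 0.0699 at [ 0.5316 -0.2998  0.0461]
```

```bash
python3 -m inch '[[0.05,0,0,-0.06,0],[0.05,0,0,-0.12,0],[0.05,0.05,0.016,-0.134,0.03],[0.05,0.11,0.035,-0.134,0.07],[0.05,0.165,0.052,-0.134,0.12],[0.05,0.22,0.07,-0.134,0.16],[0.05,0.275,0.088,-0.134,0.2],[0.05,0.33,0.105,-0.134,0.2557]]'
python3 -m inch '[[0.05,0,0,0,0],[0.05,0,0,0,0]]'
python3 -c "
from h import *
go(.611,.0804,.18,-9);go(.611,.0804,.046,-9)"
```

```text
t: 45.25
position: [0.6033, 0.0409, 0.1795]
tcp_rot: [-0.0, 0.761, 0.649, -0.0]
ft_force: [0.6, -0.1, -2.9]
gripper_width: 0.0693
finger_force: 30.0
t: 45.5
position: [0.603, 0.0383, 0.1794]
tcp_rot: [0.0, 0.76, 0.649, -0.0]
ft_force: [0.4, -1.3, -3.4]
gripper_width: 0.0697
finger_force: 30.0
go [ 0.0428  0.0013 -0.0006] turn 0.0001 rows 0.7 t 45.5 j7 -0.0 w 0.0697 at [0.603  0.0383 0.1794]
go [0.0429 0.0014 0.1334] turn 0.0001 rows 2.2 t 45.5 j7 -0.0 w 0.0697 at [0.603  0.0383 0.1794]
```

```bash
python3 -m inch '[[0.05,0.0428,0.0013,0,0],[0.05,0.0428,0.0013,0,0],[0.05,0.0428,0.0013,0.05,0],[0.05,0.0428,0.0013,0.1,0],[0.05,0.0428,0.0013,0.12,0],[0.05,0.0428,0.0013,0.125,0],[0.05,0.0428,0.0013,0.125,0],[0.05,0.0428,0.0013,0.125,0]]'
python3 -c "
from h import *
go(.611,.0804,.046,-9)"
```

```text
t: 46.5
position: [0.6122, 0.081, 0.0562]
tcp_rot: [0.0, 0.76, 0.649, 0.001]
ft_force: [-0.4, 0.3, -2.9]
gripper_width: 0.0699
finger_force: 30.0
go [-0.0008 -0.0011  0.0102] turn -0.0001 rows 0.2 t 46.5 j7 0.01 w 0.0699 at [0.6122 0.081  0.0562]
```

```bash
python3 -m inch '[[0.05,-0.0006,-0.0009,0.005,0],[0.05,-0.0006,-0.0009,0.008,0],[0.05,-0.0006,-0.0009,0.0095,0],[0.05,-0.0006,-0.0009,0.01,0],[0.05,-0.0006,-0.0009,0.01,0],[0.05,-0.0006,-0.0009,0.01,0]]'
python3 -c "
from h import *
go(.611,.0804,.046,-9);print(manip.state()['ft_force'])"
```

```text
t: 47.25
position: [0.6102, 0.0807, 0.046]
tcp_rot: [-0.0, 0.76, 0.649, 0.0]
ft_force: [-12.5, 0.1, 25.0]
gripper_width: 0.0697
finger_force: 30.0
go [-0.0002  0.0008  0.    ] turn -0.0001 rows 0.0 t 47.25 j7 0.02 w 0.0697 at [0.6102 0.0807 0.046 ]
[-12.46073917   0.05702141  25.04758454]
```

```bash
python3 -m inch '[[0.08,0,0,-0.0005,0],[0.094,0,0,-0.0005,0],[0.094,0,0,-0.0005,0],[0.094,0,0,-0.03,0],[0.094,0,0,-0.09,0],[0.094,0,0,-0.15,0],[0.094,-0.03,-0.02,-0.2,0],[0.094,-0.07,-0.03,-0.213,-0.047]]'
python3 -c "
from h import *
go(.57,.0129,.2592,-6.3)"
```

```text
t: 48.25
position: [0.5701, 0.0159, 0.2605]
tcp_rot: [0.001, 0.744, 0.668, 0.002]
ft_force: [0.5, -0.2, -0.9]
gripper_width: 0.0942
finger_force: 0.0
go [-0.003   0.0002  0.0013] turn 0.0021 rows 0.1 t 48.25 j7 0.01 w 0.0942 at [0.5701 0.0159 0.2605]
```

```bash
python3 -m inch '[[0.094,-0.001,0,0.001,0],[0.094,-0.001,0,0.001,0]]'
python3 - <<'E'
from h import *
T=pose();np.save('T7.npy',T);print(T[:3,3]); save('wrist','w7.png',crop=(200,90,365,265),s=3.4)
save('top','t7.png'); save('scene','s7.png')
a=cv2.imread('pics/w7.png');b=cv2.imread('pics/raw_t7.png')
cv2.imwrite('pics/f.png',cv2.hconcat([cv2.resize(a,(553,590)),cv2.resize(cv2.vconcat([b[205:310,70:175],cv2.imread('pics/raw_s7.png')[110:215,330:435]]),(240,590))]))
E
```

```text
t: 48.5
position: [0.5697, 0.0156, 0.2563]
tcp_rot: [-0.0, 0.745, 0.667, -0.0]
ft_force: [-0.3, 0.1, 0.2]
gripper_width: 0.0941
finger_force: 0.0
[0.56967997 0.0156394  0.25631585]
```

View pics/f.png

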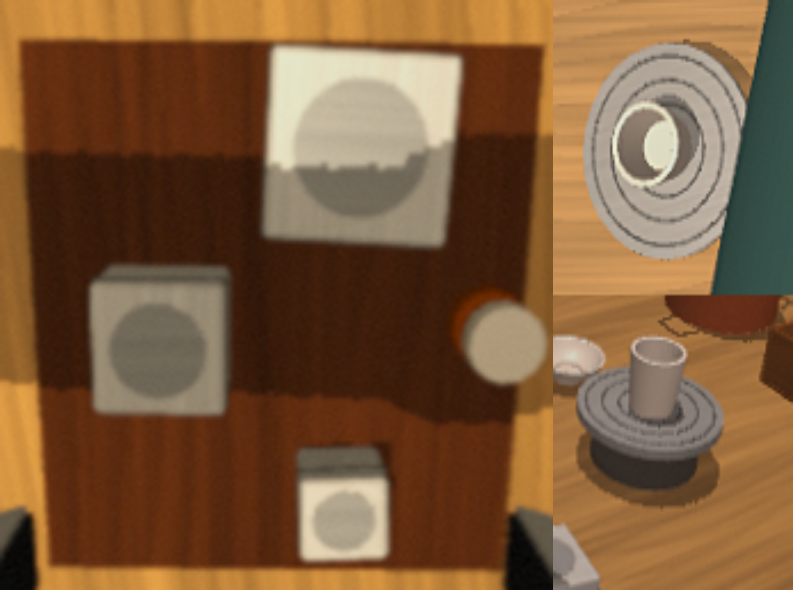

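Final view: all three tins are back on the board, large at (362,146), medium (160,348), small (343,518), with the jar at (506,342). The cup stands upright on the wheel. Checking the numbers against the first view.

```bash
python3 - <<'E' 2>/dev/null
from h import *
T=np.load('T7.npy'); f=lambda a:np.array(a)/[553/561,590/595]/3.4+[200,90]-.35
for k,c,s,z in [('large',[(271,45),(462,56),(445,246),(262,237)],.07,.07),('medium',[(90,283),(229,281),(226,415),(94,412)],.054,.062),('small',[(297,479),(388,475),(388,558),(301,560)],.038,.056)]: print(k,fitsq('wrist',f(c),s,z,T))
print('jar',at_z('wrist',f([(506,342)]),.062,T)); print('board',at_z('wrist',f([(22,41),(543,46),(507,568),(50,566)]),.012,T).round(4))
s=240/105;s2=295/105
print('cup',at_z('top',[((645-553)/s+70,143/s2+205)],.107))
E
```

```text
large (array([0.6092, 0.082 ]), np.float64(-9.1), array([], dtype=float64), 'rms px', np.float64(0.53))
medium (array([0.5239, 0.0135]), np.float64(-7.3), array([], dtype=float64), 'rms px', np.float64(0.38))
small (array([ 0.5904, -0.0696]), np.float64(-4.0), array([], dtype=float64), 'rms px', np.float64(0.16))
jar [[0.66137658 0.00112361 0.062     ]]
board [[ 0.4781  0.1384  0.012 ]
 [ 0.6936  0.1125  0.012 ]
 [ 0.6683 -0.1235  0.012 ]
 [ 0.4486 -0.0979  0.012 ]]
cup [[0.44922242 0.33234566 0.107     ]]
```

Tins are within about 2 mm of where they started, the cup is centred to about 2 mm, and the jar hasn't moved.

```bash
python3 -c "
from cell import manip
print(manip.sign_off())"
```

```text
the job is handed in; nothing more can be done
None
```

The job is done and handed in at about 49 s: the tins were stacked on the bat, the cup now stands on the centre of the wheel, each tin is back within about 2 mm of its starting spot, and the jar was left undisturbed; no verdict came back at hand-in.

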